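# Load a fresh label roll on the bench dispenser

### The arm

A 6-joint arm with a two-finger parallel gripper is mounted at the origin on the work surface. World frame = base frame: x ahead of the robot, y to its left, z up, the work surface at z = 0. Lengths are in mm, angles in rad, forces in N, time in s.
With the tool pointing down it reaches from about 275 to 1000 mm from the base axis. Payload 8.4 kg.
Tool frame: the origin (TCP) lies midway between the tips of the shut fingers; the grasp point (between the pads) lies 19 mm behind it; z points along the fingers, y is the line along which they close (so a half turn about z gives the same grasp; the last joint's range is limited). The gripper opens to 85 mm and grips with 20 to 120 N. Pads are 22 mm wide; open, the fingers measure 114 mm over their backs; the gripper's body (76 mm by 85 mm) begins 54 mm behind the grasp point. The pads swing forward as they close: fully open they stand 13 mm farther back than shut.
Start: joints at [-1.176, 0.353, 1.633, -0, 1.155, -0.002], TCP at [241.542, -576.442, 231.281] pointing down, gripper open.
Joint ranges: [-2.63, 2.63], [-0.92, 2.1], [0.06, 2.66], [-1.3, 4.44], [0, 2.69], [-3.02, 3.02]. Speed limits (rad/s): [2.22, 2.22, 2.79, 3.14, 3.14, 3.14].

### API

Orientations are given as [roll, pitch, yaw] about the fixed x, y, z axes, in that order (R = Rz(yaw) Ry(pitch) Rx(roll)).
In Python, from rig import monitor, imaging, r gives the robot as it stands.
- The arm moves only by the tool drive_tool, never from a script. Its argument "plan" is a list of rows, each an object of numbers: "x", "y", "z": the shift along the tool's x, y, z in units of 50 mm (1.0 is 50 mm); "ax", "ay", "az": the turn, a rotation vector about the tool's x, y, z in units of 6 degrees (1.0 is 6 degrees); "hand": the finger opening in mm, from 0 to 85.4. In form: [{"x": .., "y": .., "z": .., "ax": .., "ay": .., "az": .., "hand": ..}, ...]. A call has 1 to 8 rows; each row is the pose to reach, as a shift and turn from the pose commanded when the call began, along the tool's axes at that moment; what a row does not reach only later rows make up. A row lasts 1/10 s, in which the tool goes at most 50 mm and 8.59 degrees, less where a joint would pass 70% of its speed; a pose out of reach is approached as far as the arm can. A call with a gripper value outside its range is refused whole. The fingers move at their own pace and stop on an object; "grip_force" is the grip in N (left out, the last holds). Time passes only in rows, so rows that repeat a pose let the fingers close. It gives the time, the measured TCP pose, the force, the opening and the grip force at its end, in the units of the state.
- monitor.sense(): the state, without advancing time (a new reading comes with each control period).
- imaging.grab_frame(name): name is "scene" or "top"; returns the picture (400x640x3 uint8, red, green, blue); there is no depth.
- imaging.camera_info(name): a dict with "mtx" (3x3 intrinsics, pixels), "dist" ([k1, k2, p1, p2, k3] as OpenCV has them; the pictures are not rectified), "R" (3x3) and "t" (3): a world point X has camera coordinates R X + t. Camera axes: x right, y down, z forward; pixel columns grow to the right and rows downward; lengths in mm; the calibration is good to about 2 mm. A picture is of the moment at which its call begins. camera_info takes no time and is no camera call.
- r.sign_off(): hands the job in; it is judged then, once.
The state is a dict: "clock": time; "qpos": joint angles; "qvel": joint speeds; "joint_efforts": joint torques, N m; "eef_pos": TCP position; "tcp_rot": TCP orientation; "contact_force": force on the tool from outside, world axes, zero at the start; "wrist_torque": the same for the moment, N m; "opening": opening from 0.0 (shut) to 1.0 (fully open); "grasp_force": force on a finger pad.
Only numpy, scipy, OpenCV 4.12 (cv2) and the standard library are available. Lean on these libraries where they do the work, as an engineer would, in place of code of your own. Each camera call takes 0.05 s, during which the arm holds its last target. There are 200 camera calls.

### The job

Load the white label roll on the upright spindle of the blue label dispenser. Its pocket in the green bin lets you take it only by its wall, so lift it out, stand it flat on the bare bench and let go, then take it again by its outside and guide it down over the spindle, keeping hold until it is down on the steel flange, and let go. Leave the yellow roll in the bin and do not disturb the tape roll, the ink bottle or the pen cup.

Things in the scene. Friction and masses are not known exactly. Their poses are not given: they have to be found in the camera images.
- label_roll: White label roll: a ring 62 mm outside diameter, 45 mm high, with a brown cardboard core of 40 mm bore (wall 11 mm thick), about 0.1 kg. Origin on its axis at its underside, z along the axis (upright at the start). It stands in one of the bin's two pockets.
- spare_roll: Yellow label roll of the same size, standing in the bin's other pocket; to be left there. Origin on its axis at its underside.
- bin: Green bin fixed to the bench, 78 (x) by 148 mm (y), floor 6 mm thick; origin at its underside's centre. Pockets at y = +36 and -36 mm, 70 x 68 mm inside, rear corners filled. Back (+x), sides and divider 62 mm high, all cut down to 16 mm in front of x = -15 mm, like the front wall at x = -37 mm. A roll can be pinched from above by its front (-x) wall: one finger in the bore, one in front.
- dispenser: Label dispenser fixed to the bench; origin on the spindle's axis at bench height. Blue base x -55 to +125, y +-60 mm, 12 mm thick. On it a steel flange of 86 mm diameter, top at z = 18 mm, and a black spindle of 36 mm diameter, top at z = 90 mm, its last 10 mm tapering to 24 mm. Beyond it (x 86 to 112, y -35 to +44 mm) a guide roller and a tear bar, up to z = 68 mm.
- seat (a point): Centre of the flange's top face, on the spindle's axis, 18 mm above the bench: where the roll's underside centre must come.
- spindle_top (a point): Centre of the spindle's top, 72 mm above the flange.
- tape_roll: Bystander: tan packing tape roll lying flat, 100 mm outside diameter, 48 mm high, origin at the centre of its underside.
- ink_bottle: Bystander: small red ink bottle with black cap, 32 mm diameter, 70 mm high, origin at the centre of its underside.
- pen_cup: Bystander: white pen cup, 80 mm diameter, 100 mm high, pens reaching to 150 mm; origin at the centre of its underside.
Mind the look-alikes: they are no part of the job. Of the things that look like the label_roll, the middle-sized one is meant.

How it is judged:
By the outcome, as a careful person would: the job done as asked, in the order asked, and still so for the second after the job is handed in, with the robot touching nothing.
It also fails if it takes over 66 s, if anything falls off the work surface, if the arm or the gripper's body presses on something with over 40 N, if the wrist force passes 120 N, or if a joint passes its speed limit or range.

## Working session

There is one attempt and no reset: what is moved stays moved. The work goes in short steps, Python scripts to look and compute and a tool call to move; the robot and the scene stay as the last step left them, time stands still between calls to the robot, and variables do not carry over. Pictures are saved under pics/ and viewed, at most 10 in all, crops included, and the job is handed in when it is done.

Besides the shell and the picture viewer there is one more tool, called by a JSON object that holds its "fn" and its "kwargs", one argument or row to a line. drive_tool: Moves the arm, as the interface text tells. Its arguments: {"type":"object","properties":{"plan":{"type":"array","items":{"type":"object","properties":{"x":{"type":"number"},"y":{"type":"number"},"z":{"type":"number"},"ax":{"type":"number"},"ay":{"type":"number"},"az":{"type":"number"},"hand":{"type":"number"}}}},"grip_force":{"type":"number"}},"required":["plan"]}

```bash
ls; mkdir -p pics
python3 - <<'E'
from rig import monitor, imaging, r
import cv2
for n in("scene","top"):
    cv2.imwrite(f"pics/{n}0.png",imaging.grab_frame(n)[:,:,::-1]); print(n,imaging.camera_info(n))
s=monitor.sense();print(s)
E
```

```text
pics
scene {'mtx': array([[502.63651736,   0.        , 324.84056564],
       [  0.        , 502.63651736, 196.58467551],
       [  0.        ,   0.        ,   1.        ]]), 'dist': array([0.00782887, 0.        , 0.        , 0.        , 0.        ]), 'R': array([[-0.77666776,  0.62990967, -0.00100022],
       [ 0.4411376 ,  0.5427802 , -0.71469383],
       [-0.44964966, -0.55552089, -0.69943672]]), 't': array([ 409.26117106, -240.76285171, 1562.47629801])}
top {'mtx': array([[502.31270486,   0.        , 312.20832542],
       [  0.        , 502.31270486, 194.51562225],
       [  0.        ,   0.        ,   1.        ]]), 'dist': array([0.02802677, 0.        , 0.        , 0.        , 0.        ]), 'R': array([[ 0.02146656, -0.99962466,  0.01702138],
       [-0.98447116, -0.024102  , -0.17388395],
       [ 0.17422894, -0.01302436, -0.98461903]]), 't': array([  69.94255978,  590.98054476, 1207.51780247])}
{'clock': 0.1, 'qpos': array([-1.17640494e+00,  3.53560643e-01,  1.63408148e+00,  2.73033697e-05,
        1.15521706e+00, -2.39493159e-03]), 'qvel': array([-0.0008661 , -0.00240764, -0.00330902, -0.00067761, -0.00029629,
       -0.0003537 ]), 'joint_efforts': array([ 1.32075318e-03, -6.06358695e+01, -3.42819607e+01,  6.61600711e-05,
        4.01722486e-03,  8.75334450e-06]), 'eef_pos': array([ 241.37501574, -576.02687941,  230.63886442]), 'tcp_rot': array([-3.14032619e+00, -2.79985747e-05,  3.96775264e-01]), 'contact_force': array([ 0.27653559, -0.69982421, -0.41501358]), 'wrist_torque': array([0.03520686, 0.06192019, 0.03656101]), 'grasp_force': 0.0, 'opening': 0.9984616038289159}
```

View pics/scene0.png

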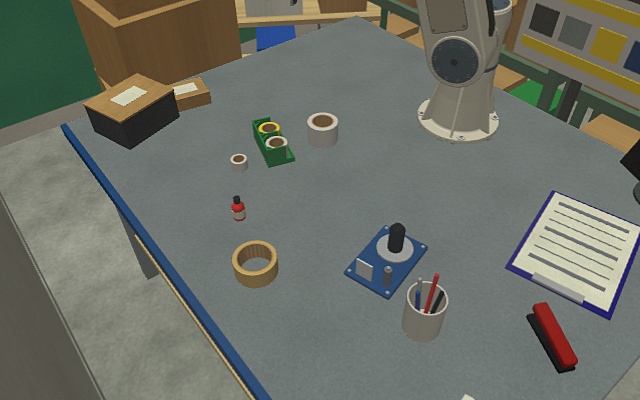

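View pics/top0.png

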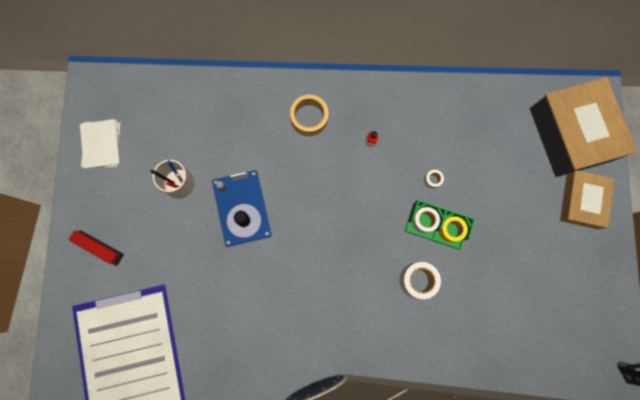

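Both views show three white rolls. In the top view the small one is at (434,178), the one in the bin at (427,218) and the large one at (422,280). The bin one is the middle-sized one, and it shares the bin with the yellow roll at (454,228). The dispenser is at about (242,213) top and (395,240) scene. I'll enlarge these to confirm.

```bash
cat > h.py <<'E'
import numpy as np, cv2
from rig import monitor, imaging, r
def proj(n,P):
    c=imaging.camera_info(n); rv=cv2.Rodrigues(c["R"])[0]
    return cv2.projectPoints(np.array(P,float).reshape(-1,3),rv,c["t"],c["mtx"],c["dist"])[0][:,0]
def at_z(n,uv,z):
    c=imaging.camera_info(n)
    d=cv2.undistortPoints(np.array(uv,float).reshape(-1,1,2),c["mtx"],c["dist"])[:,0]
    d=np.c_[d,np.ones(len(d))]@c["R"]; o=-c["R"].T@c["t"]
    return o+d*((np.array(z)-o[2])/d[:,2])[:,None]
def crop(im,u,v,w,h,k): return cv2.resize(im[v:v+h,u:u+w],None,fx=k,fy=k,interpolation=cv2.INTER_CUBIC)
E
python3 - <<'E'
from h import *
t=cv2.imread("pics/top0.png");s=cv2.imread("pics/scene0.png")
a=np.hstack([crop(t,395,160,100,75,4),crop(t,195,165,100,75,4)])
b=np.hstack([crop(s,225,110,100,75,4),crop(s,340,220,100,75,4)])
cv2.imwrite("pics/c1.png",np.vstack([a,b]))
E
```

```text
(no output)
```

View pics/c1.png

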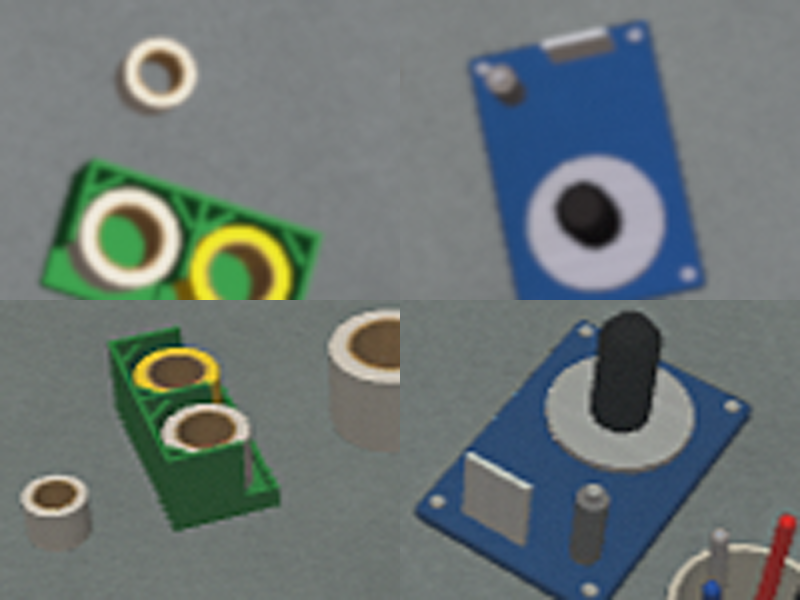

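The crop confirms the middle-sized white roll is in the bin's left pocket, centred near (427.3,219.6) in the top view. The flange centre is near (244,220.5). I'll refine both positions now.

Run:
```python
from h import *
t=cv2.imread("pics/top0.png");s=cv2.imread("pics/scene0.png")
def ell(im,n,box,f,z,lab,k=4):
    u,v,w,h=box; c=crop(im,u,v,w,h,k); hsv=cv2.cvtColor(c,cv2.COLOR_BGR2HSV)
    m=f(hsv[...,0].astype(int),hsv[...,1].astype(int),hsv[...,2].astype(int)).astype(np.uint8)
    cs=cv2.findContours(m,cv2.RETR_EXTERNAL,cv2.CHAIN_APPROX_NONE)[0]; q=max(cs,key=cv2.contourArea)
    e=cv2.fitEllipse(cv2.convexHull(q)); uv=[(e[0][0]+.5)/k-.5+u,(e[0][1]+.5)/k-.5+v]
    P=at_z(n,[uv],z)[0]; print(lab,n,np.round(uv,2),np.round(np.array(e[1])/k,1),P.round(1)); return P
wh=lambda h,s,v:(v>165)&(s<60)
gr=lambda h,s,v:(v>130)&(s<60)
yl=lambda h,s,v:(v>120)&(s>120)&(h>22)&(h<35)
bk=lambda h,s,v:(v<75)
w=ell(t,"top",(408,200,36,38),wh,51,"roll"); y=ell(t,"top",(435,208,42,42),yl,51,"spare")
ell(s,"scene",(263,130,28,20),lambda h,s,v:(v>110)&(s<110),51,"roll")
fl=ell(t,"top",(220,195,48,48),lambda h,s,v:((v>130)&(s<60))|(v<70),18,"flange")
ell(s,"scene",(372,230,50,42),lambda h,s,v:((v>130)&(s<60)),18,"flange")
d=w-y; print("yaw bin y-axis->",np.degrees(np.arctan2(-d[0],d[1])),np.linalg.norm(d))
print("bincorners",at_z("top",[[418.5,199.8],[474.5,218.3]],62).round(1))
tp=at_z("top",[[195+470/4-100,165+60/4],[195+648/4-100,165+22/4],[195+705/4-100,165+285/4]],12);print("base",tp.round(1))
print("flange->spindle pred", proj("top",[[fl[0],fl[1],90]]),proj("scene",[[fl[0],fl[1],90]]),proj("scene",[fl]))
for n,z,uv in [("tape",48,(309,113)),("ink",70,(373,135)),("pen",100,(168,174)),("small",35,(434.5,178)),("big",65,(422,280))]: print(n,at_z("top",[uv],z).round(0))
```

```text
roll top [426.86 219.02] [23.9 25.3] [ 534.3 -203.4   51. ]
spare top [454.38 228.68] [25.7 26.1] [ 511.8 -271.3   51. ]
roll scene [284.98 139.63] [20.2 40.2] [ 510.2 -197.7   51. ]
flange top [243.44 220.38] [33.5 34.1] [524.1 256.4  18. ]
flange scene [394.4  247.47] [28.  37.2] [527.  257.1  18. ]
yaw bin y-axis-> -18.324710662762396 71.53184423178729
bincorners [[ 580.4 -180.8   62. ]
 [ 537.5 -318.4   62. ]]
base [[628.  341.6  12. ]
 [656.1 227.9  12. ]
 [485.8 184.8  12. ]]
flange->spindle pred [[239.91064759 216.68482541]] [[398.21255613 225.84620705]] [[395.09282623 246.66736786]]
tape [[803.  96.  48.]]
ink [[742. -66.  70.]]
pen [[622. 432. 100.]]
small [[ 643. -229.   35.]]
big [[ 384. -185.   65.]]
```

{"fn": "drive_tool", "kwargs": {
  "plan": [
    {"x":7.86,"y":-4.94,"z":1.4,"az":-8.2,"hand":28},
    {"x":7.86,"y":-4.94,"z":1.4,"az":-8.2,"hand":28},
    {"x":7.86,"y":-4.94,"z":1.4,"az":-8.2,"hand":28},
    {"x":7.86,"y":-4.94,"z":1.4,"az":-8.2,"hand":28},
    {"x":7.86,"y":-4.94,"z":1.4,"az":-8.2,"hand":28},
    {"x":7.86,"y":-4.94,"z":1.4,"az":-8.2,"hand":28},
    {"x":7.86,"y":-4.94,"z":1.4,"az":-8.2,"hand":28},
    {"x":7.86,"y":-4.94,"z":1.4,"az":-8.2,"hand":28}
  ],
  "grip_force": 30
}}

```text
invalid input
```

```bash
cat >> h.py <<'E'
from scipy.spatial.transform import Rotation as Ro
def go(p,yaw=72.0):
    s=monitor.sense(); R0=Ro.from_euler("xyz",s["tcp_rot"]); R1=Ro.from_euler("xyz",[np.pi,0,np.radians(yaw)])
    d=R0.inv().apply(np.array(p)-s["eef_pos"])/50; w=np.degrees((R0.inv()*R1).as_rotvec())/6
    print("t",round(s["clock"],2),"pos",s["eef_pos"].round(1),"rpy",np.degrees(s["tcp_rot"]).round(1),"shift",d.round(2),"turn",w.round(2),"open",round(s["opening"]*85.4,1),"F",s["contact_force"].round(1),"grip",round(s["grasp_force"],1))
E
python3 -c "
from h import *
go([508.7,-196.4,160])"
```

```text
t 0.1 pos [ 241.4 -576.   230.6] rpy [-179.9   -0.    22.7] shift [ 7.87 -4.93  1.42] turn [-0.01 -0.01 -8.21] open 85.3 F [ 0.3 -0.7 -0.4] grip 0.0
```

{"fn": "drive_tool", "kwargs": {
  "plan": [
    {"x":0.8,"y":-0.5,"z":0.1,"ax":0,"ay":0,"az":-1,"hand":60},
    {"x":1.6,"y":-1.0,"z":0.2,"ax":0,"ay":0,"az":-2,"hand":28}
  ],
  "grip_force": 30
}}

```text
clock: 0.3
eef_pos: [295.9, -498.9, 220.7]
tcp_rot: [-3.141, -0.0, 0.608]
contact_force: [1.1, 0.5, 1.0]
opening: 0.693
grasp_force: 0.0
```

{"fn": "drive_tool", "kwargs": {
  "plan": [
    {"x":0.9,"y":-0.33,"z":0.15,"ax":0,"ay":0,"az":-1,"hand":28},
    {"x":1.8,"y":-0.66,"z":0.3,"ax":0,"ay":0,"az":-2,"hand":28},
    {"x":2.7,"y":-1,"z":0.45,"ax":0,"ay":0,"az":-3,"hand":28},
    {"x":3.6,"y":-1.3,"z":0.6,"ax":0,"ay":0,"az":-4,"hand":28},
    {"x":4.5,"y":-1.65,"z":0.8,"ax":0,"ay":0,"az":-5,"hand":28},
    {"x":5.4,"y":-2,"z":1,"ax":0,"ay":0,"az":-6.2,"hand":28},
    {"x":6.3,"y":-2.3,"z":1.2,"ax":0,"ay":0,"az":-6.2,"hand":28},
    {"x":6.95,"y":-2.54,"z":1.2,"ax":0,"ay":0,"az":-6.2,"hand":28}
  ]
}}

```text
clock: 1.1
eef_pos: [509.6, -194.3, 159.8]
tcp_rot: [-3.139, -0.0, 1.257]
contact_force: [0.5, -1.1, 0.7]
opening: 0.325
grasp_force: 0.0
```

```bash
python3 -c "
from h import *
go([508.7,-196.4,85])
t=imaging.grab_frame('top')[:,:,::-1];s=imaging.grab_frame('scene')[:,:,::-1]
cv2.imwrite('pics/c2.png',np.hstack([crop(t,390,170,100,100,4),crop(s,240,60,100,100,4)]))
go([508.7,-196.4,85])
print(proj('top',[[508.7,-196.4,51],[533,-204.3,51],monitor.sense()['eef_pos']]),proj('scene',[[508.7,-196.4,51],[533,-204.3,51],monitor.sense()['eef_pos']]))"
```

```text
t 1.1 pos [ 509.6 -194.3  159.8] rpy [-179.9   -0.    72. ] shift [-0.05 -0.    1.5 ] turn [-0.02 -0.    0.  ] open 27.8 F [ 0.5 -1.1  0.7] grip 0.0
t 1.2 pos [ 511.  -193.7  160.7] rpy [-1.80e+02 -1.00e-01  7.21e+01] shift [-0.07 -0.03  1.51] turn [-0.   -0.01  0.02] open 28.3 F [-0.1 -0.8  0. ] grip 0.0
[[424.25107952 229.18760988]
 [427.24511344 219.53809966]
 [434.52155339 223.01776943]] [[285.68787387 139.6364913 ]
 [276.94441545 141.67819937]
 [283.25651601 107.47553375]]
```

View pics/c2.png

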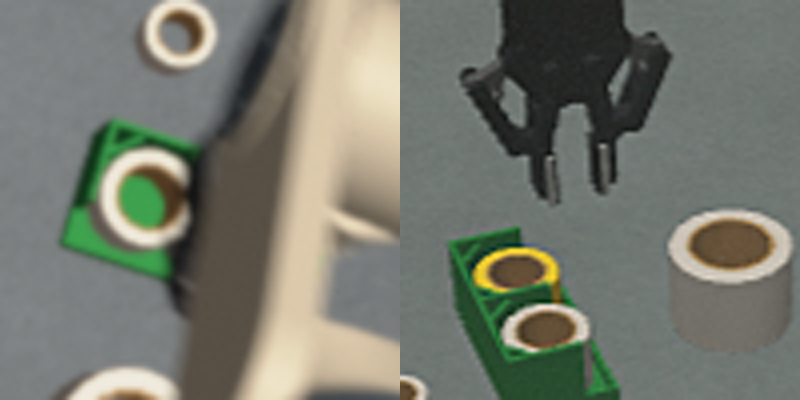

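The crop shows the roll's top face at scene pixel about (276.6,142.8), against a predicted (276.9,141.7). The fingertips are at about (284.5,109), against (283.3,107.5). Those agree, so I'll descend.

{"fn": "drive_tool", "kwargs": {
  "plan": [
    {"x":-0.07,"y":-0.03,"z":0.8,"ax":0,"ay":0,"az":0,"hand":28},
    {"x":-0.07,"y":-0.03,"z":1.6,"ax":0,"ay":0,"az":0,"hand":28},
    {"x":-0.07,"y":-0.03,"z":2.0,"ax":0,"ay":0,"az":0,"hand":28},
    {"x":-0.07,"y":-0.03,"z":2.2,"ax":0,"ay":0,"az":0,"hand":28},
    {"x":-0.07,"y":-0.03,"z":2.35,"ax":0,"ay":0,"az":0,"hand":28}
  ]
}}

```text
clock: 1.7
eef_pos: [506.5, -200.4, 45.6]
tcp_rot: [-3.141, 0.0, 1.255]
contact_force: [-19.3, 8.4, 72.3]
opening: 0.327
grasp_force: 35.9
```

```bash
python3 -c "
from h import *
go([508.7,-196.4,24])"
```

```text
t 1.7 pos [ 506.5 -200.4   45.6] rpy [-179.9    0.    71.9] shift [0.09 0.02 0.43] turn [-0.01  0.   -0.01] open 27.9 F [-19.3   8.4  72.3] grip 35.9
```

{"fn": "drive_tool", "kwargs": {
  "plan": [
    {"x":0,"y":0,"z":-0.3,"ax":0,"ay":0,"az":0,"hand":28},
    {"x":0,"y":0,"z":-0.6,"ax":0,"ay":0,"az":0,"hand":28},
    {"x":0,"y":0,"z":-0.6,"ax":0,"ay":0,"az":0,"hand":28},
    {"x":0,"y":0,"z":-0.6,"ax":0,"ay":0,"az":0,"hand":28}
  ]
}}

```text
clock: 2.1
eef_pos: [507.0, -200.4, 74.3]
tcp_rot: [3.14, 0.0, 1.255]
contact_force: [0.4, 0.4, -0.3]
opening: 0.328
grasp_force: 0.0
```

```bash
python3 -c "
from h import *
go([508.7,-196.4,24])
s=imaging.grab_frame('scene')[:,:,::-1]
cv2.imwrite('pics/c3.png',crop(s,240,90,80,75,8))
go([508.7,-196.4,24])
print(proj('scene',[[533,-204.3,51],monitor.sense()['eef_pos']]))"
```

```text
t 2.1 pos [ 507.  -200.4   74.3] rpy [179.9   0.   71.9] shift [0.09 0.01 1.01] turn [ 0.01  0.   -0.01] open 28.0 F [ 0.4  0.4 -0.3] grip 0.0
t 2.15 pos [ 506.6 -200.1   73.7] rpy [180.    0.   71.9] shift [0.08 0.02 0.99] turn [ 0.    0.   -0.01] open 27.7 F [-0.4  0.1 -0. ] grip 0.0
[[276.94441545 141.67819937]
 [285.04750602 132.19782516]]
```

View pics/c3.png

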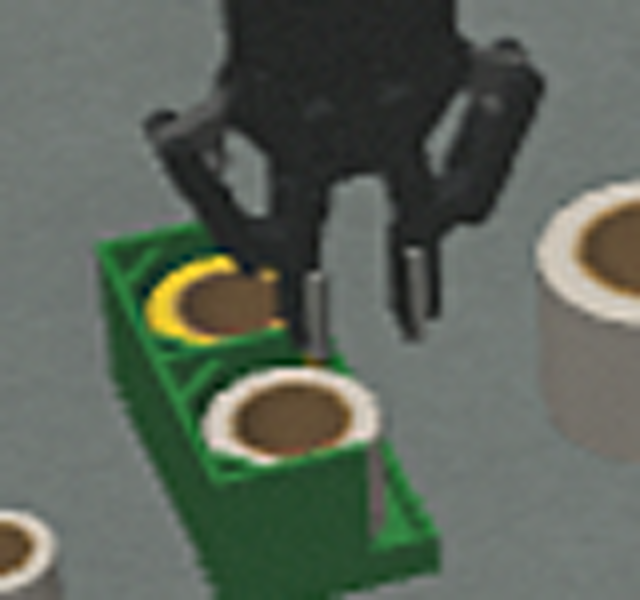

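The crop shows the roll at about (276.5,142.2), the bin, and the fingertips at about (310,355) and (412,335) in crop pixels. A finger landed on the ring's edge. I'll overlay the assumed models to see the remaining offset.

Run:
```python
from h import *
k=8
a=np.radians(-18);X=np.array([np.cos(a),np.sin(a),0]);Y=np.array([-X[1],X[0],0]);C=np.array([521.5,-238.5,0]);W=np.array([533.2,-205,0])
Z=np.array([0,0,1.]);th=np.linspace(0,2*np.pi,60)
def draw(im,n,u,v,w,h):
    o=crop(im,u,v,w,h,k)
    def pl(P,c):
        p=(proj(n,P)-[u,v]+.5)*k-.5; cv2.polylines(o,[np.round(p).astype(int)],False,c,1,cv2.LINE_AA)
    for rr in(20,31): pl([W+51*Z+rr*(np.cos(t)*X+np.sin(t)*Y) for t in th],(0,0,255))
    b=lambda x,y,z:C+x*X+y*Y+z*Z
    pl([b(-15,74,62),b(39,74,62),b(39,-74,62),b(-15,-74,62)],(255,0,255))
    pl([b(-15,74,16),b(-39,74,16),b(-39,-74,16),b(-15,-74,16)],(255,0,255))
    pl([b(39,74,62),b(39,74,0),b(-39,74,0),b(-39,74,16)],(255,255,0))
    return o
t=draw(cv2.imread("pics/top0.png"),"top",402,195,50,60)
s=draw(cv2.imread("pics/scene0.png"),"scene",250,112,50,60)
cv2.imwrite("pics/c4.png",np.hstack([t,s]))
```

```text
(no output)
```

View pics/c4.png

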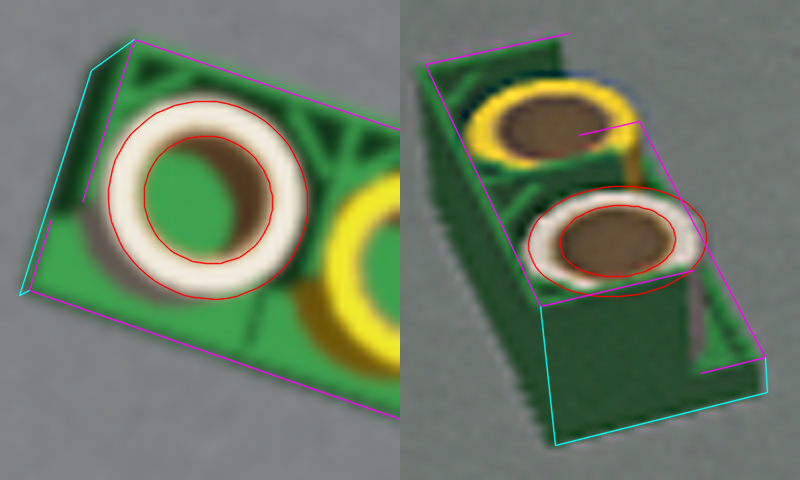

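The overlay fits in both views: the red rings match to about 1 mm in top and sit about 0.6 px off in scene. So the inner finger was about 4 mm too close to the ring wall. I'll shift the tool, open a little wider and descend gently.

{"fn": "drive_tool", "kwargs": {
  "plan": [
    {"x":0.07,"y":0.09,"z":0,"ax":0,"ay":0,"az":0,"hand":32},
    {"x":0.07,"y":0.09,"z":0,"ax":0,"ay":0,"az":0,"hand":32},
    {"x":0.07,"y":0.09,"z":0.2,"ax":0,"ay":0,"az":0,"hand":32},
    {"x":0.07,"y":0.09,"z":0.4,"ax":0,"ay":0,"az":0,"hand":32},
    {"x":0.07,"y":0.09,"z":0.5,"ax":0,"ay":0,"az":0,"hand":32},
    {"x":0.07,"y":0.09,"z":0.57,"ax":0,"ay":0,"az":0,"hand":32},
    {"x":0.07,"y":0.09,"z":0.63,"ax":0,"ay":0,"az":0,"hand":32}
  ]
}}

```text
clock: 2.85
eef_pos: [511.9, -197.9, 41.7]
tcp_rot: [-3.141, -0.0, 1.255]
contact_force: [-0.1, 1.3, -0.2]
opening: 0.372
grasp_force: 0.0
```

{"fn": "drive_tool", "kwargs": {
  "plan": [
    {"x":0,"y":0,"z":0.1,"ax":0,"ay":0,"az":0,"hand":32},
    {"x":0,"y":0,"z":0.2,"ax":0,"ay":0,"az":0,"hand":32},
    {"x":0,"y":0,"z":0.3,"ax":0,"ay":0,"az":0,"hand":32},
    {"x":0,"y":0,"z":0.36,"ax":0,"ay":0,"az":0,"hand":32},
    {"x":0,"y":0,"z":0.36,"ax":0,"ay":0,"az":0,"hand":32}
  ]
}}

```text
clock: 3.35
eef_pos: [511.8, -197.9, 23.8]
tcp_rot: [-3.141, -0.0, 1.255]
contact_force: [0.4, 1.1, -0.2]
opening: 0.375
grasp_force: 0.0
```

{"fn": "drive_tool", "kwargs": {
  "plan": [
    {"x":0,"y":0,"z":0,"ax":0,"ay":0,"az":0,"hand":8},
    {"x":0,"y":0,"z":0,"ax":0,"ay":0,"az":0,"hand":8},
    {"x":0,"y":0,"z":0,"ax":0,"ay":0,"az":0,"hand":8},
    {"x":0,"y":0,"z":0,"ax":0,"ay":0,"az":0,"hand":8},
    {"x":0,"y":0,"z":0,"ax":0,"ay":0,"az":0,"hand":8},
    {"x":0,"y":0,"z":0,"ax":0,"ay":0,"az":0,"hand":8}
  ],
  "grip_force": 30
}}

```text
clock: 3.95
eef_pos: [512.2, -198.0, 24.4]
tcp_rot: [3.141, -0.0, 1.255]
contact_force: [1.0, -0.4, 1.4]
opening: 0.149
grasp_force: 28.9
```

{"fn": "drive_tool", "kwargs": {
  "plan": [
    {"x":0,"y":0,"z":-0.15,"ax":0,"ay":0,"az":0,"hand":8},
    {"x":0,"y":0,"z":-0.4,"ax":0,"ay":0,"az":0,"hand":8},
    {"x":0,"y":0,"z":-0.7,"ax":0,"ay":0,"az":0,"hand":8},
    {"x":0,"y":0,"z":-1.0,"ax":0,"ay":0,"az":0,"hand":8},
    {"x":0,"y":0,"z":-1.4,"ax":0,"ay":0,"az":0,"hand":8},
    {"x":0,"y":0,"z":-1.8,"ax":0,"ay":0,"az":0,"hand":8},
    {"x":0,"y":0,"z":-2.1,"ax":0,"ay":0,"az":0,"hand":8},
    {"x":0,"y":0,"z":-2.1,"ax":0,"ay":0,"az":0,"hand":8}
  ]
}}

```text
clock: 4.75
eef_pos: [513.5, -198.6, 132.2]
tcp_rot: [3.137, 0.0, 1.256]
contact_force: [0.1, -0.3, -1.2]
opening: 0.147
grasp_force: 28.8
```

{"fn": "drive_tool", "kwargs": {
  "plan": [
    {"x":0.35,"y":-0.18,"z":0,"ax":0,"ay":0,"az":0,"hand":8},
    {"x":0.95,"y":-0.5,"z":0,"ax":0,"ay":0,"az":0,"hand":8},
    {"x":1.6,"y":-0.83,"z":0,"ax":0,"ay":0,"az":0,"hand":8},
    {"x":2.3,"y":-1.2,"z":0.3,"ax":0,"ay":0,"az":0,"hand":8},
    {"x":2.9,"y":-1.5,"z":0.7,"ax":0,"ay":0,"az":0,"hand":8},
    {"x":3.3,"y":-1.72,"z":1.1,"ax":0,"ay":0,"az":0,"hand":8},
    {"x":3.57,"y":-1.86,"z":1.5,"ax":0,"ay":0,"az":0,"hand":8},
    {"x":3.57,"y":-1.86,"z":1.7,"ax":0,"ay":0,"az":0,"hand":8}
  ]
}}

```text
clock: 5.55
eef_pos: [477.3, 2.0, 42.7]
tcp_rot: [-3.139, 0.001, 1.258]
contact_force: [0.4, -1.0, -1.1]
opening: 0.146
grasp_force: 28.8
```

Run:
```python
from h import *
go([480,0,18.4])
t=imaging.grab_frame('top')[:,:,::-1];s=imaging.grab_frame('scene')[:,:,::-1]
p=proj('scene',[[500,-7,60]])[0].astype(int); q=proj('top',[[500,-7,60]])[0].astype(int);print(p,q)
cv2.imwrite('pics/c5.png',np.hstack([crop(t,q[0]-50,q[1]-50,100,100,4),crop(s,p[0]-50,p[1]-60,100,100,4)]))
go([480,0,18.4])
```

```text
t 5.55 pos [477.3   2.   42.7] rpy [-179.8    0.    72.1] shift [-0.02  0.07  0.49] turn [-0.03  0.01  0.01] open 12.5 F [ 0.4 -1.  -1.1] grip 28.8
[331 170] [348 230]
t 5.65 pos [477.9   0.6  43. ] rpy [-1.799e+02  1.000e-01  7.200e+01] shift [0.   0.04 0.49] turn [-0.02  0.01 -0.  ] open 12.4 F [ 0.3 -0.7 -0.4] grip 28.8
```

View pics/c5.png

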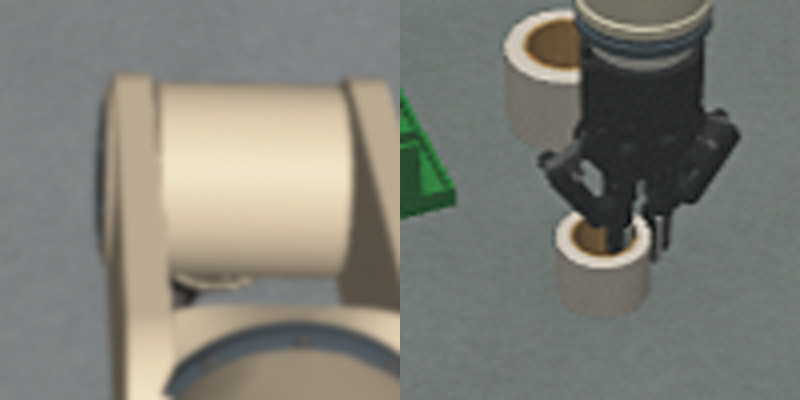

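The roll is held upright by its front wall, its top ring at about (603,238) in the crop, above bare bench. I'll lower it until it touches and release.

{"fn": "drive_tool", "kwargs": {
  "plan": [
    {"x":0,"y":0,"z":0.15,"ax":0,"ay":0,"az":0,"hand":8},
    {"x":0,"y":0,"z":0.28,"ax":0,"ay":0,"az":0,"hand":8},
    {"x":0,"y":0,"z":0.38,"ax":0,"ay":0,"az":0,"hand":8},
    {"x":0,"y":0,"z":0.45,"ax":0,"ay":0,"az":0,"hand":8},
    {"x":0,"y":0,"z":0.49,"ax":0,"ay":0,"az":0,"hand":8},
    {"x":0,"y":0,"z":0.49,"ax":0,"ay":0,"az":0,"hand":8}
  ]
}}

```text
clock: 6.25
eef_pos: [478.9, 0.5, 19.6]
tcp_rot: [-3.141, 0.0, 1.255]
contact_force: [0.1, -0.0, -1.2]
opening: 0.144
grasp_force: 28.8
```

Not touching yet, so I'll go lower in small steps.

{"fn": "drive_tool", "kwargs": {
  "plan": [
    {"x":0,"y":0,"z":0.02,"ax":0,"ay":0,"az":0,"hand":8},
    {"x":0,"y":0,"z":0.04,"ax":0,"ay":0,"az":0,"hand":8},
    {"x":0,"y":0,"z":0.04,"ax":0,"ay":0,"az":0,"hand":8}
  ]
}}

```text
clock: 6.55
eef_pos: [479.2, 0.6, 18.4]
tcp_rot: [3.141, -0.0, 1.256]
contact_force: [-2.7, -0.7, 7.1]
opening: 0.146
grasp_force: 29.8
```

{"fn": "drive_tool", "kwargs": {
  "plan": [
    {"x":0,"y":0,"z":-0.01,"ax":0,"ay":0,"az":0,"hand":18},
    {"x":0,"y":0,"z":-0.01,"ax":0,"ay":0,"az":0,"hand":30},
    {"x":0,"y":0,"z":-0.01,"ax":0,"ay":0,"az":0,"hand":30},
    {"x":0,"y":0,"z":-0.01,"ax":0,"ay":0,"az":0,"hand":30},
    {"x":0,"y":0,"z":-0.3,"ax":0,"ay":0,"az":0,"hand":30},
    {"x":0,"y":0,"z":-0.7,"ax":0,"ay":0,"az":0,"hand":30},
    {"x":0,"y":0,"z":-1.2,"ax":0,"ay":0,"az":0,"hand":30},
    {"x":0,"y":0,"z":-1.7,"ax":0,"ay":0,"az":0,"hand":30}
  ]
}}

```text
clock: 7.35
eef_pos: [478.7, 0.6, 103.4]
tcp_rot: [-3.141, 0.0, 1.255]
contact_force: [1.5, 0.4, -0.2]
opening: 0.351
grasp_force: 0.0
```

Run:
```python
from h import *
s=imaging.grab_frame('scene')[:,:,::-1]
p=proj('scene',[[501,-6.5,45],[479,.6,18]]);print(p)
u,v=p[0].astype(int)-[40,50]
o=crop(s,u,v,80,75,8);th=np.linspace(0,6.29,60)
for z in(0,45):
  q=(proj('scene',[[501+31*np.cos(t),-6.5+31*np.sin(t),z] for t in th])-[u,v]+.5)*8-.5
  cv2.polylines(o,[q.round().astype(int)],True,(0,0,255),1,cv2.LINE_AA)
cv2.imwrite('pics/c6.png',o)
go([501,-6.5,90])
```

```text
[[330.98713545 175.30086579]
 [339.00518166 180.76256413]]
t 7.4 pos [480.9   0.6 106.9] rpy [ 1.798e+02 -1.000e-01  7.190e+01] shift [-0.01  0.42  0.34] turn [ 0.04 -0.01 -0.01] open 30.0 F [ 1.8 -0.3  3.4] grip 0.0
```

View pics/c6.png

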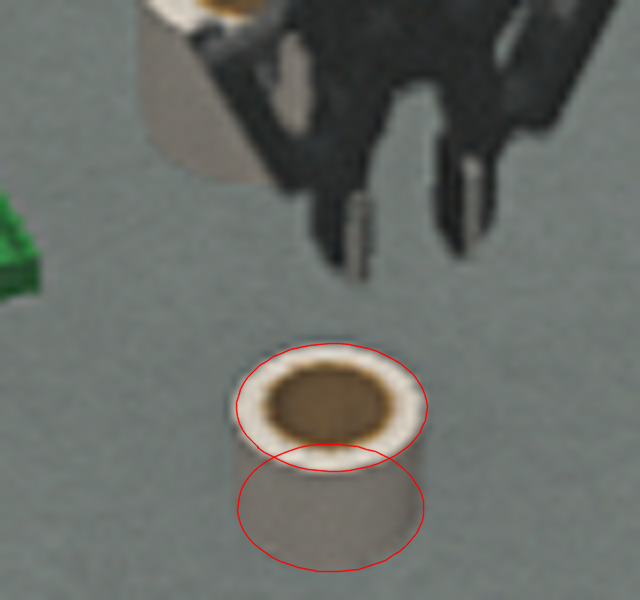

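The roll stands flat on the bench, top centre at scene pixel about (330.5,175.1), with the fingers clear. I'll open fully, centre over it and descend.

{"fn": "drive_tool", "kwargs": {
  "plan": [
    {"x":0,"y":0.2,"z":0,"ax":0,"ay":0,"az":0,"hand":85},
    {"x":0,"y":0.46,"z":0,"ax":0,"ay":0,"az":0,"hand":85},
    {"x":0,"y":0.46,"z":0,"ax":0,"ay":0,"az":0,"hand":85},
    {"x":0,"y":0.46,"z":0,"ax":0,"ay":0,"az":0,"hand":85},
    {"x":0,"y":0.46,"z":0,"ax":0,"ay":0,"az":0,"hand":85}
  ]
}}

```text
clock: 7.9
eef_pos: [500.1, -6.6, 101.9]
tcp_rot: [-3.14, 0.001, 1.255]
contact_force: [-0.0, 0.1, 0.1]
opening: 0.996
grasp_force: 0.0
```

```bash
python3 -c "
from h import *
go([501.5,-7,8])"
```

```text
t 7.9 pos [500.1  -6.6 101.9] rpy [-179.9    0.    71.9] shift [0.   0.03 1.88] turn [-0.02  0.01 -0.01] open 85.1 F [-0.   0.1  0.1] grip 0.0
```

{"fn": "drive_tool", "kwargs": {
  "plan": [
    {"x":0,"y":0.03,"z":0.3,"ax":0,"ay":0,"az":0,"hand":85},
    {"x":0,"y":0.03,"z":0.7,"ax":0,"ay":0,"az":0,"hand":85},
    {"x":0,"y":0.03,"z":1.1,"ax":0,"ay":0,"az":0,"hand":85},
    {"x":0,"y":0.03,"z":1.4,"ax":0,"ay":0,"az":0,"hand":85},
    {"x":0,"y":0.03,"z":1.65,"ax":0,"ay":0,"az":0,"hand":85},
    {"x":0,"y":0.03,"z":1.82,"ax":0,"ay":0,"az":0,"hand":85},
    {"x":0,"y":0.03,"z":1.88,"ax":0,"ay":0,"az":0,"hand":85},
    {"x":0,"y":0.03,"z":1.88,"ax":0,"ay":0,"az":0,"hand":85}
  ]
}}

```text
clock: 8.7
eef_pos: [502.2, -7.0, 8.6]
tcp_rot: [-3.141, 0.0, 1.256]
contact_force: [0.0, -0.1, 0.4]
opening: 0.997
grasp_force: 0.0
```

{"fn": "drive_tool", "kwargs": {
  "plan": [
    {"x":0,"y":0,"z":0,"ax":0,"ay":0,"az":0,"hand":72},
    {"x":0,"y":0,"z":0,"ax":0,"ay":0,"az":0,"hand":66},
    {"x":0,"y":0,"z":0,"ax":0,"ay":0,"az":0,"hand":64},
    {"x":0,"y":0,"z":0,"ax":0,"ay":0,"az":0,"hand":58},
    {"x":0,"y":0,"z":0,"ax":0,"ay":0,"az":0,"hand":56},
    {"x":0,"y":0,"z":0,"ax":0,"ay":0,"az":0,"hand":56},
    {"x":0,"y":0,"z":0,"ax":0,"ay":0,"az":0,"hand":56}
  ],
  "grip_force": 30
}}

```text
clock: 9.4
eef_pos: [502.6, -7.0, 9.5]
tcp_rot: [3.141, -0.0, 1.256]
contact_force: [-1.1, 0.3, 6.7]
opening: 0.71
grasp_force: 31.4
```

{"fn": "drive_tool", "kwargs": {
  "plan": [
    {"x":0,"y":0,"z":-0.15,"ax":0,"ay":0,"az":0,"hand":56},
    {"x":0,"y":0,"z":-0.4,"ax":0,"ay":0,"az":0,"hand":56},
    {"x":0,"y":0,"z":-0.8,"ax":0,"ay":0,"az":0,"hand":56},
    {"x":0,"y":0,"z":-1.2,"ax":0,"ay":0,"az":0,"hand":56},
    {"x":0,"y":0,"z":-1.6,"ax":0,"ay":0,"az":0,"hand":56},
    {"x":0,"y":0,"z":-2.0,"ax":0,"ay":0,"az":0,"hand":56},
    {"x":0,"y":0,"z":-2.3,"ax":0,"ay":0,"az":0,"hand":56},
    {"x":0,"y":0,"z":-2.4,"ax":0,"ay":0,"az":0,"hand":56}
  ]
}}

```text
clock: 10.2
eef_pos: [503.3, -7.0, 131.2]
tcp_rot: [3.138, -0.001, 1.255]
contact_force: [0.5, 0.6, -0.4]
opening: 0.707
grasp_force: 33.2
```

```bash
python3 -c "
from h import *
go([525,256.5,130])"
```

```text
t 10.2 pos [503.3  -7.  131.2] rpy [ 1.798e+02 -1.000e-01  7.190e+01] shift [ 5.15 -1.22  0.03] turn [ 0.03 -0.01 -0.01] open 60.4 F [ 0.5  0.6 -0.4] grip 33.2
```

{"fn": "drive_tool", "kwargs": {
  "plan": [
    {"x":0.4,"y":-0.1,"z":0,"ax":0,"ay":0,"az":0,"hand":56},
    {"x":1.1,"y":-0.26,"z":0,"ax":0,"ay":0,"az":0,"hand":56},
    {"x":1.95,"y":-0.46,"z":0,"ax":0,"ay":0,"az":0,"hand":56},
    {"x":2.85,"y":-0.68,"z":0,"ax":0,"ay":0,"az":0,"hand":56},
    {"x":3.7,"y":-0.88,"z":0,"ax":0,"ay":0,"az":0,"hand":56},
    {"x":4.4,"y":-1.04,"z":0,"ax":0,"ay":0,"az":0,"hand":56},
    {"x":4.9,"y":-1.16,"z":0,"ax":0,"ay":0,"az":0,"hand":56},
    {"x":5.15,"y":-1.22,"z":0,"ax":0,"ay":0,"az":0,"hand":56}
  ]
}}

```text
clock: 11.0
eef_pos: [523.9, 258.8, 128.7]
tcp_rot: [-3.141, -0.0, 1.257]
contact_force: [0.0, -0.5, -1.3]
opening: 0.711
grasp_force: 33.2
```

{"fn": "drive_tool", "kwargs": {
  "plan": [
    {"x":0,"y":0,"z":0,"ax":0,"ay":0,"az":0,"hand":56},
    {"x":0,"y":0,"z":0,"ax":0,"ay":0,"az":0,"hand":56},
    {"x":0,"y":0,"z":0,"ax":0,"ay":0,"az":0,"hand":56}
  ]
}}

```text
clock: 11.3
eef_pos: [524.0, 255.3, 128.7]
tcp_rot: [-3.141, 0.001, 1.254]
contact_force: [0.8, -0.2, -1.3]
opening: 0.709
grasp_force: 33.2
```

Run:
```python
from h import *
go([525,256.5,130])
s=imaging.grab_frame('scene')[:,:,::-1]
P=monitor.sense()["eef_pos"];u,v=357,184
o=crop(s,u,v,80,75,8);th=np.linspace(0,6.29,60)
def circ(c,z,r,col):
  q=(proj('scene',[[c[0]+r*np.cos(t),c[1]+r*np.sin(t),z] for t in th])-[u,v]+.5)*8-.5
  cv2.polylines(o,[q.round().astype(int)],True,col,1,cv2.LINE_AA)
for z in(P[2]-9.5,P[2]+35.5): circ(P,z,31,(0,0,255))
circ((525,256.5),18,43,(255,0,255)); circ((525,256.5),80,18,(0,255,255)); circ((525,256.5),18,18,(0,255,255))
cv2.imwrite('pics/c7.png',o)
```

```text
t 11.3 pos [524.  255.3 128.7] rpy [-180.     0.    71.9] shift [ 0.03  0.01 -0.03] turn [-0.    0.01 -0.02] open 60.5 F [ 0.8 -0.2 -1.3] grip 33.2
```

View pics/c7.png

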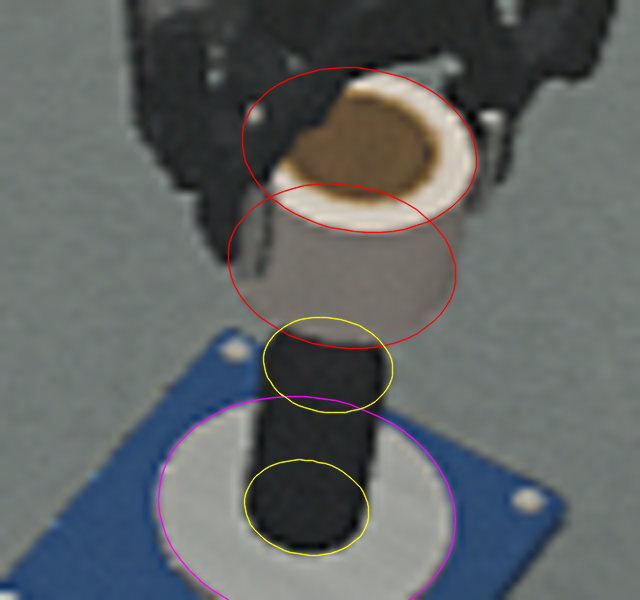

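The roll hangs over the spindle and its outline matches the tool pose. The spindle base spans about (246–366, 553) in crop pixels, roughly 0.3 px left of the model, so I'll shift about 1.5 mm and descend, watching the force.

{"fn": "drive_tool", "kwargs": {
  "plan": [
    {"x":0.02,"y":0.03,"z":0.1,"ax":0,"ay":0,"az":0,"hand":56},
    {"x":0.02,"y":0.03,"z":0.25,"ax":0,"ay":0,"az":0,"hand":56},
    {"x":0.02,"y":0.03,"z":0.4,"ax":0,"ay":0,"az":0,"hand":56},
    {"x":0.02,"y":0.03,"z":0.55,"ax":0,"ay":0,"az":0,"hand":56},
    {"x":0.02,"y":0.03,"z":0.65,"ax":0,"ay":0,"az":0,"hand":56},
    {"x":0.02,"y":0.03,"z":0.72,"ax":0,"ay":0,"az":0,"hand":56},
    {"x":0.02,"y":0.03,"z":0.78,"ax":0,"ay":0,"az":0,"hand":56},
    {"x":0.02,"y":0.03,"z":0.82,"ax":0,"ay":0,"az":0,"hand":56}
  ]
}}

```text
clock: 12.15
eef_pos: [525.9, 257.2, 87.6]
tcp_rot: [3.142, -0.0, 1.256]
contact_force: [0.8, 1.1, -0.5]
opening: 0.71
grasp_force: 33.2
```

{"fn": "drive_tool", "kwargs": {
  "plan": [
    {"x":0,"y":0,"z":0.06,"ax":0,"ay":0,"az":0,"hand":56},
    {"x":0,"y":0,"z":0.12,"ax":0,"ay":0,"az":0,"hand":56},
    {"x":0,"y":0,"z":0.18,"ax":0,"ay":0,"az":0,"hand":56},
    {"x":0,"y":0,"z":0.24,"ax":0,"ay":0,"az":0,"hand":56},
    {"x":0,"y":0,"z":0.3,"ax":0,"ay":0,"az":0,"hand":56},
    {"x":0,"y":0,"z":0.36,"ax":0,"ay":0,"az":0,"hand":56}
  ]
}}

```text
clock: 12.75
eef_pos: [525.9, 257.2, 69.5]
tcp_rot: [3.142, -0.0, 1.255]
contact_force: [-0.4, 0.4, -0.6]
opening: 0.709
grasp_force: 33.2
```

Clear on the spindle with no contact force. I'll continue to about 5 mm above the flange.

{"fn": "drive_tool", "kwargs": {
  "plan": [
    {"x":0,"y":0,"z":0.1,"ax":0,"ay":0,"az":0,"hand":56},
    {"x":0,"y":0,"z":0.2,"ax":0,"ay":0,"az":0,"hand":56},
    {"x":0,"y":0,"z":0.3,"ax":0,"ay":0,"az":0,"hand":56},
    {"x":0,"y":0,"z":0.4,"ax":0,"ay":0,"az":0,"hand":56},
    {"x":0,"y":0,"z":0.5,"ax":0,"ay":0,"az":0,"hand":56},
    {"x":0,"y":0,"z":0.6,"ax":0,"ay":0,"az":0,"hand":56},
    {"x":0,"y":0,"z":0.7,"ax":0,"ay":0,"az":0,"hand":56},
    {"x":0,"y":0,"z":0.74,"ax":0,"ay":0,"az":0,"hand":56}
  ]
}}

```text
clock: 13.55
eef_pos: [525.6, 257.1, 32.1]
tcp_rot: [-3.141, 0.0, 1.256]
contact_force: [-0.6, -1.6, -1.0]
opening: 0.705
grasp_force: 33.2
```

{"fn": "drive_tool", "kwargs": {
  "plan": [
    {"x":0,"y":0,"z":0.03,"ax":0,"ay":0,"az":0,"hand":56},
    {"x":0,"y":0,"z":0.06,"ax":0,"ay":0,"az":0,"hand":56},
    {"x":0,"y":0,"z":0.08,"ax":0,"ay":0,"az":0,"hand":56},
    {"x":0,"y":0,"z":0.08,"ax":0,"ay":0,"az":0,"hand":56}
  ]
}}

```text
clock: 13.95
eef_pos: [525.9, 257.2, 28.8]
tcp_rot: [3.142, -0.0, 1.256]
contact_force: [0.6, -0.0, -1.1]
opening: 0.711
grasp_force: 33.2
```

{"fn": "drive_tool", "kwargs": {
  "plan": [
    {"x":0,"y":0,"z":0.02,"ax":0,"ay":0,"az":0,"hand":56},
    {"x":0,"y":0,"z":0.03,"ax":0,"ay":0,"az":0,"hand":56},
    {"x":0,"y":0,"z":0.03,"ax":0,"ay":0,"az":0,"hand":56}
  ]
}}

```text
clock: 14.25
eef_pos: [526.0, 257.2, 27.6]
tcp_rot: [3.141, -0.0, 1.255]
contact_force: [-2.3, -1.5, 2.5]
opening: 0.705
grasp_force: 33.4
```

{"fn": "drive_tool", "kwargs": {
  "plan": [
    {"x":0,"y":0,"z":0.01,"ax":0,"ay":0,"az":0,"hand":56},
    {"x":0,"y":0,"z":0.02,"ax":0,"ay":0,"az":0,"hand":56},
    {"x":0,"y":0,"z":0.02,"ax":0,"ay":0,"az":0,"hand":56}
  ]
}}

```text
clock: 14.55
eef_pos: [526.0, 257.3, 27.5]
tcp_rot: [3.141, -0.0, 1.256]
contact_force: [-4.3, -1.8, 13.7]
opening: 0.706
grasp_force: 34.6
```

It meets a firm stop at TCP z 27.5, which is exactly 18 + 9.5, so the roll is on the flange. I'll release and rise.

{"fn": "drive_tool", "kwargs": {
  "plan": [
    {"x":0,"y":0,"z":-0.02,"ax":0,"ay":0,"az":0,"hand":64},
    {"x":0,"y":0,"z":-0.02,"ax":0,"ay":0,"az":0,"hand":72},
    {"x":0,"y":0,"z":-0.02,"ax":0,"ay":0,"az":0,"hand":85},
    {"x":0,"y":0,"z":-0.02,"ax":0,"ay":0,"az":0,"hand":85},
    {"x":0,"y":0,"z":-0.02,"ax":0,"ay":0,"az":0,"hand":85},
    {"x":0,"y":0,"z":-0.3,"ax":0,"ay":0,"az":0,"hand":85},
    {"x":0,"y":0,"z":-0.7,"ax":0,"ay":0,"az":0,"hand":85},
    {"x":0,"y":0,"z":-1.2,"ax":0,"ay":0,"az":0,"hand":85}
  ]
}}

```text
clock: 15.35
eef_pos: [525.4, 257.0, 87.1]
tcp_rot: [-3.141, 0.001, 1.256]
contact_force: [0.1, 0.6, 0.3]
opening: 0.996
grasp_force: 0.0
```

{"fn": "drive_tool", "kwargs": {
  "plan": [
    {"x":0,"y":0,"z":-0.6,"ax":0,"ay":0,"az":0,"hand":85},
    {"x":0,"y":0,"z":-1.2,"ax":0,"ay":0,"az":0,"hand":85},
    {"x":0,"y":0,"z":-1.8,"ax":0,"ay":0,"az":0,"hand":85},
    {"x":0,"y":0,"z":-2.2,"ax":0,"ay":0,"az":0,"hand":85},
    {"x":0,"y":0,"z":-2.2,"ax":0,"ay":0,"az":0,"hand":85},
    {"x":0,"y":0,"z":-2.2,"ax":0,"ay":0,"az":0,"hand":85}
  ]
}}

```text
clock: 15.95
eef_pos: [525.9, 257.2, 197.0]
tcp_rot: [3.141, -0.001, 1.255]
contact_force: [0.3, 0.0, -0.5]
opening: 0.994
grasp_force: 0.0
```

Run:
```python
from h import *
go([525,256,200])
s=imaging.grab_frame('scene')[:,:,::-1]
cv2.imwrite('pics/c8.png',crop(s,220,80,240,220,2.5))
```

```text
t 15.95 pos [525.9 257.2 197. ] rpy [180.   -0.   71.9] shift [-0.03 -0.01 -0.06] turn [ 0.01 -0.01 -0.01] open 84.9 F [ 0.3  0.  -0.5] grip 0.0
```

View pics/c8.png

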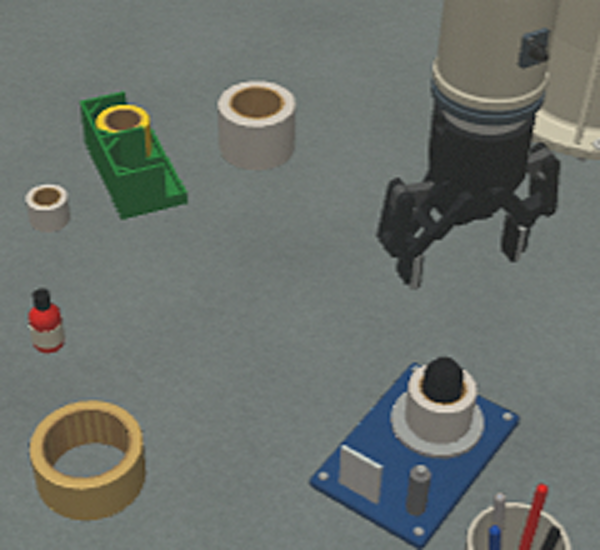

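The white roll is seated flat on the flange at (441,405) in the crop, the gripper is clear, the yellow roll is still in the bin at (124,122), and the bystanders are where they were. Handing in.

```bash
python3 -c "
from rig import r
print(r.sign_off())"
```

```text
the job is handed in; nothing more can be done
None
```

The white label roll is seated on the dispenser's flange, released and handed in at about 16 s, with the yellow roll still in the bin and the bystanders apparently undisturbed; on the first approach a finger pressed on the roll's rim (72 N at the wrist, limit 120 N), and I backed off and re-aimed.

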